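# Load the cup dryer and hold its lever at the third click

## Task

Take the three sippy-cup lids out of the dish rack and stand them on edge in the three places of the cup dryer, one in each, so they make a neat row; leave the saucer in the rack and do not disturb the other things. Then press the dryer's spring-return lever down with the fingers, past the first two clicks to the third, without forcing it hard against its stop. Finish while holding the lever down there: do not let go at the end.

Things in the scene. Friction and masses are not known exactly. Their poses are not given: they have to be found in the camera images.
- lid_a_centre (a point): centre of one of three equal white plastic sippy-cup lids: a disc 72 mm in diameter, 14 mm thick, 35 g, standing on edge in the rack at the start; y is the disc axis (level), z up. A spout 22 mm wide, 10 mm high, stands 14 mm out of the +y face, centred 13 mm below this point. It can be pinched from above across its thickness, near the top (36 mm above this point).
- lid_b_centre (a point): centre of one of three equal white plastic sippy-cup lids: a disc 72 mm in diameter, 14 mm thick, 35 g, standing on edge in the rack at the start; y is the disc axis (level), z up. A spout 22 mm wide, 10 mm high, stands 14 mm out of the +y face, centred 13 mm below this point. It can be pinched from above across its thickness, near the top (36 mm above this point).
- lid_c_centre (a point): centre of one of three equal white plastic sippy-cup lids: a disc 72 mm in diameter, 14 mm thick, 35 g, standing on edge in the rack at the start; y is the disc axis (level), z up. A spout 22 mm wide, 10 mm high, stands 14 mm out of the +y face, centred 13 mm below this point. It can be pinched from above across its thickness, near the top (36 mm above this point).
- place_0 (a point): place 0 of a row of three on the dryer, 50 mm apart along y (0 is next to the column): a seated lid's centre. The lid stands on edge, axis along this y, either face either way, its round edge on two rods (26 mm either side in x, centres 29 mm below) between pairs of pins on those rods that leave 20 mm for the 14 mm lid and end 4 mm above this point; solid webs fill the space between places.
- place_1 (a point): place 1 of a row of three on the dryer, 50 mm apart along y (0 is next to the column): a seated lid's centre. The lid stands on edge, axis along this y, either face either way, its round edge on two rods (26 mm either side in x, centres 29 mm below) between pairs of pins on those rods that leave 20 mm for the 14 mm lid and end 4 mm above this point; solid webs fill the space between places.
- place_2 (a point): place 2 of a row of three on the dryer, 50 mm apart along y (0 is next to the column): a seated lid's centre. The lid stands on edge, axis along this y, either face either way, its round edge on two rods (26 mm either side in x, centres 29 mm below) between pairs of pins on those rods that leave 20 mm for the 14 mm lid and end 4 mm above this point; solid webs fill the space between places.
- dryer: cup dryer, a white plastic counter appliance that stays where it stands: a low base 160 (x) by 260 (y) mm, 40 mm high, with three places for lids on it and a control column 90 by 70 mm, 140 mm high, centred 90 mm along -y. Origin on the table, z up; the lever stands out of the column's -x face.
- lever_pad (a point): centre of the flat top of the dryer's black lever pad, 40 by 40 mm, 12 mm thick, standing out to -x of the control column (130 mm above the table when up; the column face is 28 mm to +x of this point, its top 10 mm above it). Pressed straight down; this point moves with it. Three pairs of dark marks on the column show the height of the pad top at each click.
- lever (a joint): travel of the lever in m, 0 up, grows as it is pressed straight down. Clicks (humps of about 2 N) are crossed at 0.008, 0.020 and 0.032; the first, second and third positions are at 0.012, 0.024 and 0.036; hard stop at 0.044. A spring pushes back with about 5 N at the top, 10.5 N at the third position; it always returns when let go.
- rack: grey plastic dish rack that stays where it stands, 110 (x) by 246 (y) mm, with four places 60 mm apart along y, of the same rods and pins as the dryer's; three hold lids and one a saucer, in any order. Pins end 54 mm above the table. Origin on the table, z up.
- saucer: plain white ceramic saucer standing on edge in the rack among the lids, larger than a lid (92 mm in diameter, 12 mm thick, no spout), axis along its y; origin at its centre. Not part of the job.
- cup_navy: navy plastic cup body, 68 mm wide, 85 mm high, origin under its base; stands between rack and dryer. Not part of the job.
- cup_yellow: yellow plastic cup body, 68 mm wide, 85 mm high, origin under its base. Not part of the job.
- strainer: steel tea strainer lying dome up, 72 mm wide, 29 mm high, handle 95 mm to its +y; origin under its centre. Not part of the job.
- sugar_pot: white ceramic sugar pot with hinged lid, 92 mm wide, 95 mm high, origin under its base. Not part of the job.
- spoon: steel teaspoon lying flat, 140 mm long. Not part of the job.
- jar: closed jar 66 mm wide, 100 mm high, origin under its base. Not part of the job.
There are look-alikes about, which are no part of the job. Leave any orange or yellow look-alike of the part that bears lid_c_centre alone. What is shaped like the part that bears lid_b_centre but purple is not meant.

How it is judged:
On the way, in this order (a step that is already met when the one before it is completed fails the run):
1. the three lids stand in the three places of the dryer, let go (distance between any of lid_a_centre, lid_b_centre, lid_c_centre and place_0 below 0.01 m and distance between any of lid_a_centre, lid_b_centre, lid_c_centre and place_1 below 0.01 m and distance between any of lid_a_centre, lid_b_centre, lid_c_centre and place_2 below 0.01 m and angle between the y axis of each of lid_a_centre, lid_b_centre, lid_c_centre and the y axis of dryer, either way round below 0.35 rad and contact force between the arm and lid_a below 0.1 N and contact force between the arm and lid_b below 0.1 N and contact force between the arm and lid_c below 0.1 N and linear speed of each of lid_a, lid_b, lid_c below 0.03 m/s), for 0.2 s.
2. the fingers hold the lever down at the third click (value of joint lever above 0.033 m and contact force between the fingers and lever above 4 N), for 0.3 s.
At the end, for the whole second after the job is handed in: A lid stands in each of the three places (centre within 10 mm of the place's point, axis within 0.35 rad of the dryer's y), at rest and untouched; the lever is held past the third click (travel over 0.033 m) by the fingers (over 4 N on it); the saucer is still in the rack (within 20 mm) (all of step 1 and all of step 2 and distance of saucer from where it was at the start of the episode below 0.02 m); the arm keeps its last pose, push and grip.
It fails at once if a bystander (saucer, cup, strainer, sugar pot, spoon, jar) is moved more than 30 mm (distance of any of saucer, cup_navy, cup_yellow, strainer, sugar_pot, spoon, jar from where it was at the start of the episode above 0.03 m).
It fails at once if a cup, the sugar pot or the jar is knocked over (angle between any of cup_navy, cup_yellow, sugar_pot, jar's own z axis and vertical above 0.6 rad).
It fails at once if the lever is forced (over 45 N) (contact force between anything else and lever above 45 N).
It also fails if it takes over 72 s, if anything falls off the work surface, if the arm or the gripper's body presses on something with over 40 N, if the wrist force passes 120 N, or if a joint passes its speed limit or range.

## Robot

A 6-joint arm with a two-finger parallel gripper is mounted at the origin on the work surface. World frame = base frame: x ahead of the robot, y to its left, z up, the work surface at z = 0. Lengths are in m, angles in rad, forces in N, time in s.
With the tool pointing down it reaches from about 0.375 to 0.9 m from the base axis. Payload 3.1 kg.
Tool frame: the origin (TCP) lies between the finger pads; the fingertips stand 8 mm ahead of it and the grasp point (between the pads) lies 11 mm behind it; z points along the fingers, y is the line along which they close (so a half turn about z gives the same grasp; the last joint's range is limited). The gripper opens to 87 mm and grips with 3 to 60 N. Pads are 19 mm wide; open, the fingers measure 117 mm over their backs; the gripper's body (75 mm by 190 mm) begins 51 mm behind the grasp point.
Start: joints at [1.012, 0.527, 1.433, -0, 1.181, -0.178], TCP at [0.232, 0.58, 0.231] pointing down, gripper open.
Joint ranges: [-3.08, 3.08], [-0.75, 2.2], [0.22, 2.44], [-1.43, 4.57], [0, 2.65], [-2.85, 2.85]. Speed limits (rad/s): [2.79, 2.79, 3.14, 3.14, 3.14, 3.14].

## Interface

Orientations are given as a unit quaternion [x, y, z, w].
In Python, from rig import robot, vision, job gives the robot as it stands.
- The arm moves only by the shell command python3 -m handwheel 'ROWS' [OPENING] [FORCE]. ROWS is JSON, a list of rows, each a list of 4 numbers: the shift along the tool's x, y, z as a fraction of full scale, then the turn about the tool's z as a fraction of full scale. A call has 1 to 20 rows; each row is the pose to reach, as a shift and turn from the pose commanded when the call began, along the tool's axes at that moment, turning the shorter way round; what a row does not reach only later rows make up. Full scale, the value 1, is 300 mm for a shift and 2 pi rad for a turn. A row lasts 1/12 s, in which the tool goes at most 41.7 mm and 7.16 degrees, less where a joint would pass 70% of its speed; a pose out of reach is approached as far as the arm can. A call with a number of a shift or a turn outside -1 to 1 is refused whole. A call with a gripper value outside its range is refused whole. OPENING is the opening in per cent of the stroke, from 0 (shut) to 100 (fully open), set as the call begins (- or left out, the last holds). The fingers move at their own pace and stop on an object; FORCE is the grip in N (left out, the last holds). Time passes only in rows, so rows that repeat a pose let the fingers close. It gives the time, the measured TCP pose, the force, the opening and the grip force at its end, in the units of the state.
- robot.get_obs(): the state, without advancing time (a new reading comes with each control period).
- vision.camera(name): name is "scene" or "side" or "wrist"; returns a dict with "frame" (400x640x3 uint8, red, green, blue), "K" (3x3 intrinsics, pixels), "cam_to_world" (4x4, takes a point from camera to world coordinates); the wrist camera has in their place "hand_eye" (4x4, takes a point from camera to tool coordinates, whose origin is the TCP and whose axes are the flange's). Camera axes: x right, y down, z forward; pixel columns grow to the right and rows downward; lengths in m; the calibration is good to about 2 mm. A picture is of the moment at which its call begins: read the wrist's pose just before it. There is no depth.
- job.hand_in(): hands the job in; it is judged then, once.
Trained networks look in the newest picture that a camera, given by its name, has taken for a name from the list of things; names that differ only in an ending like _2 or _b are one class to them, and where a whole thing is asked for, a point or a joint stands for the part that bears it (a point fixed in the world has none). Each returns a list of dicts, best first, with "conf" (0 to 1); they miss things now and then, are a little off and sometimes report something else, mostly with a low value. They report only what shows in the picture. A call takes as long as a camera call. They do not tell look-alikes from the thing itself.
- vision.look_for(camera, label): "point" ([row, column] in pixels, amid what is visible of it).
- vision.outline_of(camera, label): "mask" (400x640 bool, what is visible of it) and "point" ([row, column] in pixels, amid what is visible of it).
The state is a dict: "time": time; "q": joint angles; "joint_velocities": joint speeds; "joint_torque": joint torques, N m; "position": TCP position; "tool_rot": TCP orientation; "ft_force": force on the tool from outside, world axes, zero at the start; "moment": the same for the moment, N m; "grip_width": finger opening in m; "grip_force": force on a finger pad.
Only numpy, scipy, OpenCV 4.12 (cv2) and the standard library are available. Lean on these libraries where they do the work, as an engineer would, in place of code of your own. Each camera call takes 0.05 s, during which the arm holds its last target. There are 200 camera calls.

## Working session

There is one attempt and no reset: what is moved stays moved. The work goes in short steps, Python scripts to look and compute and a shell command to move; the robot and the scene stay as the last step left them, time stands still between calls to the robot, and variables do not carry over. Pictures are saved under pics/ and viewed, at most 10 in all, crops included, and the job is handed in when it is done.

```bash
ls; mkdir -p pics; cat > h.py <<'E'
import numpy as np, cv2
from rig import robot, vision, job
def snap(n,fn=None):
    c=vision.camera(n)
    if fn: cv2.imwrite('pics/'+fn,c['frame'][:,:,::-1])
    return c
def ray(c,px):
    T=np.array(c['cam_to_world']);d=np.linalg.inv(c['K'])@[px[1],px[0],1]
    return T[:3,3],T[:3,:3]@d
def atz(c,px,z):
    o,d=ray(c,px);return o+d*(z-o[2])/d[2]
def proj(c,p):
    T=np.linalg.inv(c['cam_to_world']);q=c['K']@(T[:3,:3]@p+T[:3,3]);return q[1]/q[2],q[0]/q[2]
E
python3 - <<'E'
from h import *
np.set_printoptions(precision=3,suppress=True)
o=robot.get_obs();print(o['time'],o['position'],o['tool_rot'],o['grip_width'])
for n in('scene','side'):
    c=snap(n,n+'0.png');print(n,c['K'][0],c['K'][1],np.array(c['cam_to_world']))
    for l in('lid_a_centre','place_0','dryer','lever_pad','rack','saucer','cup_navy','cup_yellow','strainer','sugar_pot','spoon','jar'):
        print(l,[(np.round(r['point']).astype(int).tolist(),round(r['conf'],2)) for r in vision.look_for(n,l)])
c=snap('wrist','wrist0.png');print(c['hand_eye'],c['K'])
E
```

```text
pics
0.0 [0.232 0.58  0.23 ] [ 0.189  0.982 -0.001 -0.   ] 0.08753020505352338
scene [422.33    0.    323.844] [  0.    422.33  206.413] [[-0.807  0.321 -0.495  1.048]
 [ 0.59   0.445 -0.673  0.647]
 [ 0.004 -0.836 -0.549  0.628]
 [ 0.     0.     0.     1.   ]]
lid_a_centre [([300, 467], 0.83), ([261, 420], 0.73), ([134, 271], 0.21)]
place_0 [([181, 268], 0.93)]
dryer [([182, 268], 0.89)]
lever_pad [([133, 271], 0.64)]
rack [([300, 433], 0.68), ([183, 270], 0.42)]
saucer [([262, 421], 0.6), ([225, 210], 0.3), ([260, 286], 0.22)]
cup_navy [([224, 333], 0.89)]
cup_yellow [([261, 287], 0.7)]
strainer [([220, 380], 0.63)]
sugar_pot [([226, 210], 0.61)]
spoon [([199, 228], 0.58)]
jar [([338, 346], 0.8)]
side [447.8     0.    320.561] [  0.    447.8   196.252] [[ 0.96  -0.183  0.212  0.296]
 [-0.28  -0.644  0.712 -0.905]
 [ 0.006 -0.743 -0.67   0.947]
 [ 0.     0.     0.     1.   ]]
lid_a_centre [([145, 272], 0.71)]
place_0 [([290, 344], 0.78)]
dryer [([184, 364], 0.74), ([291, 342], 0.64)]
lever_pad [([161, 278], 0.39)]
rack [([185, 272], 0.83), ([292, 345], 0.56)]
saucer [([162, 278], 0.78)]
cup_navy [([210, 312], 0.95), ([292, 344], 0.58)]
cup_yellow [([187, 359], 0.62)]
strainer [([228, 265], 0.77)]
sugar_pot [([244, 410], 0.91)]
spoon [([286, 408], 0.71)]
jar [([146, 346], 0.69)]
[[-0.    -0.967 -0.255  0.07 ]
 [ 1.    -0.    -0.001  0.001]
 [ 0.001 -0.255  0.967 -0.154]
 [ 0.     0.     0.     1.   ]] [[303.917   0.    324.734]
 [  0.    303.917 196.992]
 [  0.      0.      1.   ]]
```

View pics/scene0.png

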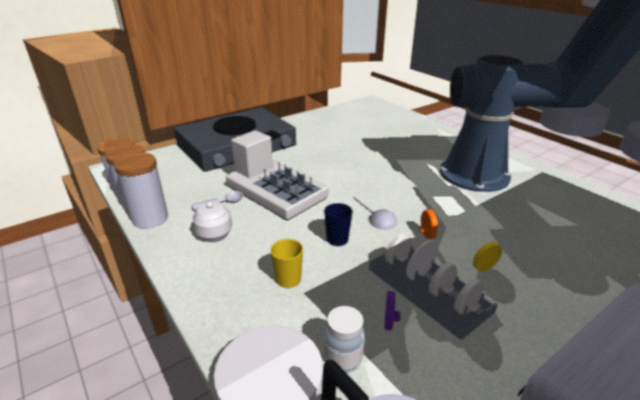

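View pics/side0.png

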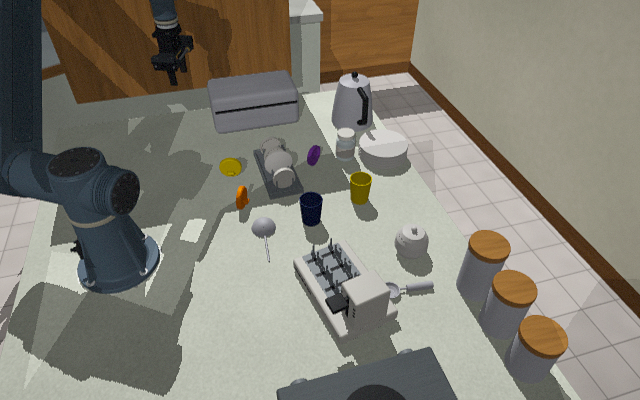

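The scene picture shows the rack with four white discs near (248,400), (260,420), (278,444) and (297,468), and the dryer at (182,268). Look-alikes are orange (222,429), yellow (256,487) and purple (310,391), all of them outside the rack. So I want the white discs in the rack, and the larger one among them (260,420) is probably the saucer. I'll check this in one close crop.

```bash
python3 - <<'E'
from h import *
a=cv2.imread('pics/scene0.png');b=cv2.imread('pics/side0.png')
f=lambda im,r,c:cv2.resize(im[r:r+75,c:c+100],(400,300),interpolation=cv2.INTER_CUBIC)
a1=cv2.resize(a[220:340,350:510],(400,300),interpolation=cv2.INTER_CUBIC)
b2=cv2.resize(b[230:350,280:440],(400,300),interpolation=cv2.INTER_CUBIC)
a2=cv2.resize(a[120:225,210:350],(400,300),interpolation=cv2.INTER_CUBIC)
cv2.imwrite('pics/crop.png',np.vstack([np.hstack([a1,f(b,125,235)]),np.hstack([a2,b2])]))
E
```

```text
(no output)
```

View pics/crop.png

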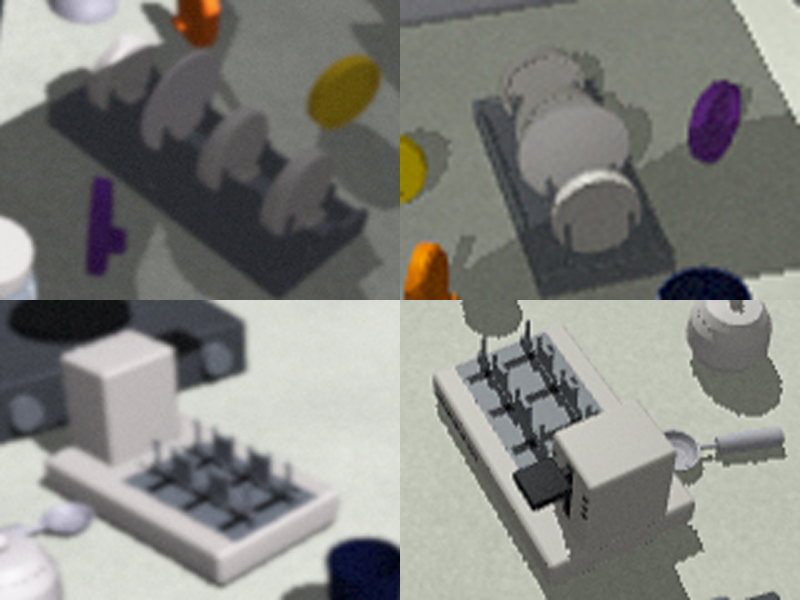

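The crop confirms it: the saucer is the second disc from the dryer end, bigger and without a spout, and the other three are lids with spouts. Next I fit poses to the visible corners.

```bash
cat > fit.py <<'E'
from h import *
from scipy.optimize import least_squares
np.set_printoptions(precision=4,suppress=True)
S=snap('scene');D=snap('side')
def P(c,x,l):
    R=np.array([[np.cos(x[2]),-np.sin(x[2]),0],[np.sin(x[2]),np.cos(x[2]),0],[0,0,1]])
    return proj(c,R@np.array(l)+[x[0],x[1],0])
def fit(obs,x0):
    f=lambda x:np.ravel([np.subtract(P(c,x,l),rc) for c,l,rc in obs])
    r=least_squares(f,x0,loss='soft_l1');return r.x,f(r.x).reshape(-1,2)
E
python3 - <<'E'
from fit import *
print(atz(S,(264,370),0),atz(S,(337,463),0),atz(S,(304,496),0))
print(atz(D,(199,270),0),atz(D,(190.5,303),0),atz(D,(150,254),0))
print(atz(S,(219.8,286.3),0),atz(S,(208.6,287),.04),atz(S,(187.6,328.3),.04),atz(S,(176,226.5),.04))
print(atz(D,(260,294),.04),atz(D,(242,342),.04),atz(D,(336.4,342.8),0))
print('col',[atz(S,p,.14) for p in((139.3,231.7),(147.3,248.5),(135.8,271.3),(131.2,253.8))],[atz(D,p,.14) for p in((284,342),(270,370),(290,390),(306,361))])
E
```

```text
[0.5358 0.1269 0.    ] [0.5317 0.3808 0.    ] [0.4111 0.3669 0.    ]
[0.4397 0.1326 0.    ] [0.5494 0.1434 0.    ] [0.4366 0.4027 0.    ]
[ 0.5966 -0.1298  0.    ] [ 0.5979 -0.121   0.04  ] [ 0.4519 -0.143   0.04  ] [ 0.6483 -0.3641  0.04  ]
[ 0.4468 -0.1606  0.04  ] [ 0.5872 -0.1351  0.04  ] [ 0.5085 -0.384   0.    ]
col [array([ 0.6141, -0.3752,  0.14  ]), array([ 0.6005, -0.3022,  0.14  ]), array([ 0.513 , -0.3319,  0.14  ]), array([ 0.5376, -0.3894,  0.14  ])] [array([ 0.5159, -0.3384,  0.14  ]), array([ 0.5896, -0.3189,  0.14  ]), array([ 0.6119, -0.3827,  0.14  ]), array([ 0.5367, -0.4039,  0.14  ])]
```

```bash
python3 - <<'E'
from fit import *
h,k=.055,.123
x,r=fit([(S,(h,-k,0),(264,370)),(S,(h,k,0),(337,463)),(S,(-h,k,0),(304,496)),(D,(-h,-k,0),(199,270)),(D,(h,-k,0),(190.5,303)),(D,(-h,k,0),(150,254))],[.49,.25,0.05])
print('rack',x,r)
# lids
print(atz(S,(260,420),.05))
ob=[(S,(.08,.13,0),(219.8,286.3)),(S,(.08,.13,.04),(208.6,287)),(S,(-.08,.13,.04),(187.6,328.3)),(S,(.08,-.13,.04),(176,226.5)),
(D,(-.08,.13,.04),(260,294)),(D,(.08,.13,.04),(242,342)),(D,(-.08,-.13,0),(336.4,342.8))]
for l,a,b in(((.045,-.125),(139.3,231.7),(290,390)),((.045,-.055),(147.3,248.5),(270,370)),((-.045,-.055),(135.8,271.3),(284,342)),((-.045,-.125),(131.2,253.8),(306,361))):
    ob+=[(S,(*l,.14),a),(D,(*l,.14),b)]
x,r=fit(ob,[.54,-.25,.2]);print('dryer',x,r)
E
```

```text
rack [0.4843 0.255  0.0587] [[ 3.9239 -1.0444]
 [ 0.1443  0.0053]
 [ 4.7476 -0.0031]
 [ 0.936  -0.7573]
 [ 1.7518 -0.2735]
 [ 5.2272 -2.6883]]
[0.4833 0.2202 0.05  ]
dryer [ 0.5457 -0.2692  0.2189] [[ 0.7448  1.3356]
 [-1.0037 -0.0447]
 [-3.8647  0.028 ]
 [-1.6637 -3.4282]
 [ 0.342  -2.8221]
 [-3.2984  1.7469]
 [12.5357 -1.1576]
 [-0.5223 -1.8781]
 [-0.9627  1.8755]
 [-1.3155 -2.2925]
 [-3.0452  4.0147]
 [-0.0295 -0.366 ]
 [-1.8142 -1.7497]
 [-1.9849  0.7299]
 [-0.246  -3.8925]]
```

```bash
python3 -m handwheel '[[-0.12,-0.07,0,0],[-0.24,-0.14,0,0],[-0.36,-0.21,0,0],[-0.48,-0.28,0,0],[-0.6,-0.35,0,0],[-0.6,-0.35,0,0]]' 30 15; python3 -m handwheel '[[-0.12,-0.07,0,-0.018],[-0.24,-0.14,0,-0.036],[-0.36,-0.21,0,-0.054],[-0.48,-0.28,0,-0.07],[-0.58,-0.344,0,-0.07],[-0.58,-0.344,0,-0.07],[-0.58,-0.344,0,-0.07]]'
cat >> h.py <<'E'
from scipy.spatial.transform import Rotation as Rot
def wrist(fn=None):
    o=robot.get_obs();c=snap('wrist',fn);T=np.eye(4);T[:3,:3]=Rot.from_quat(o['tool_rot']).as_matrix();T[:3,3]=o['position']
    c['cam_to_world']=T@np.array(c['hand_eye']);return c,o
def rel(o,target,yaw=None):
    "shift in full-scale units in tool axes; yaw = world angle of tool y (mod pi)"
    R=Rot.from_quat(o['tool_rot']).as_matrix()
    s=R.T@(np.array(target)-o['position'])/.3
    t=None
    if yaw is not None:
        a=np.arctan2(R[1,1],R[0,1]);d=(yaw-a+np.pi/2)%np.pi-np.pi/2;t=-d/(2*np.pi)
    return np.round(s,4),t
E
python3 - <<'E'
from h import *
c,o=wrist('w1.png');print(o['time'],o['position'],o['tool_rot'],o['ft_force'],o['q'])
E
```

```text
time: 2.05
position: [0.3649, 0.4108, 0.2307]
tool_rot: [0.192, 0.981, -0.001, 0.001]
ft_force: [-0.4, 0.1, -0.3]
grip_width: 0.0545
grip_force: 0.0
time: 2.63
position: [0.4851, 0.2538, 0.2306]
tool_rot: [-0.027, 1.0, 0.0, 0.0]
ft_force: [-0.8, -0.1, -0.5]
grip_width: 0.0264
grip_force: 0.0
2.6333 [0.48508506 0.25384119 0.23059978] [-2.70839404e-02  9.99633117e-01  1.93791352e-04  2.34337102e-04] [-0.84095334 -0.08608487 -0.4764721 ] [ 2.77803820e-01  4.23047346e-01  1.62848349e+00  2.92404537e-04
  1.08951165e+00 -1.34730230e+00]
```

View pics/w1.png

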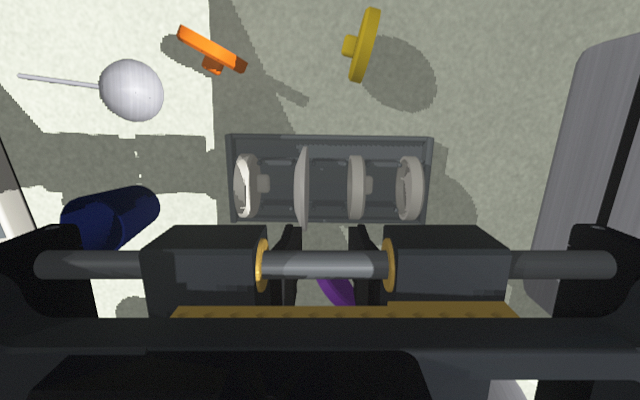

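The wrist view shows the rack from above: lid at column 247, saucer at 301, lids at 356 and 409 (rows 155-220). Orange and yellow look-alikes lie outside. I'll fit disc models to the outlines.

```bash
cat > lids.py <<'E'
from h import *
from scipy.optimize import least_squares
def rim(x,y,yaw,z,R=.036,t=.007):
    a=np.linspace(0,2*np.pi,48);p=[]
    for s in(-t,t):
        u=R*np.cos(a);p.append(np.c_[x+u*np.cos(yaw)-s*np.sin(yaw),y+u*np.sin(yaw)+s*np.cos(yaw),z+R*np.sin(a)])
    return np.vstack(p)
def box(c,pts):
    q=np.array([proj(c,p) for p in pts]);return np.r_[q.min(0),q.max(0)]
def fitbox(c,b,x0,z,yaw,R=.036,w=(1,1,1,1)):
    f=lambda v:(box(c,rim(v[0],v[1],yaw,z,R))-b)*w
    r=least_squares(f,x0,diff_step=1e-3);return r.x,r.fun
E
python3 - <<'E'
from lids import *
c,o=wrist()
np.set_printoptions(precision=4,suppress=True)
for l,z in(('lid_a_centre',.05),('saucer',.0625)):
  for r in vision.outline_of('wrist',l):
    m=r['mask'];ys,xs=np.where(m)
    if not len(ys): continue
    b=np.array([ys.min(),xs.min(),ys.max()+1,xs.max()+1]);x,res=fitbox(c,b,atz(c,r['point'],.05)[:2],z,.055,.036 if l[0]=='l' else .046)
    print(l,round(r['conf'],2),np.round(r['point']),b,m.sum(),x,res)
for r in vision.outline_of('wrist','rack'):
    m=r['mask'];ys,xs=np.where(m);print('rack',r['conf'],m.sum(),cv2.minAreaRect(np.c_[xs,ys].astype(np.float32)))
pts=[(134,226),(137,432),(224,427),(221,230)]
for z in (0,.01,.02): print([atz(c,p,z)[:2] for p in pts])
E
```

```text
saucer 0.75 [192. 302.] [148 291 233 310] 1143 [0.4932 0.2315] [-0.1097 -0.2508  0.1237  0.3316]
saucer 0.65 [186. 245.] [155 231 220 269] 1743 [0.4934 0.1773] [-9.8417  1.8236 10.5918 -2.4146]
rack 0.61 12142 ((327.21539306640625, 179.12918090820312), (209.03729248046875, 89.13251495361328), 0.40634623169898987)
rack 0.31 1788 ((16.999996185302734, 191.49996948242188), (33.99999237060547, 96.99998474121094), 0.0)
[array([0.4415, 0.1308]), array([0.4308, 0.3866]), array([0.545 , 0.3965]), array([0.5556, 0.1331])]
[array([0.4408, 0.1339]), array([0.4304, 0.3831]), array([0.5416, 0.3928]), array([0.5519, 0.1362])]
[array([0.4401, 0.1371]), array([0.43  , 0.3796]), array([0.5382, 0.389 ]), array([0.5482, 0.1393])]
```

```bash
python3 - <<'E'
from lids import *
c,o=wrist()
np.set_printoptions(precision=4,suppress=True)
for b,x0 in(((154,233,220,259),(.495,.172)),((153,347,220,366),(.49,.2915)),((154,396,221,425),(.488,.351))):
    print(fitbox(c,np.array(b),x0,.05,.041),box(c,rim(*x0,.041,.05)))
# next: lid at +90 first, hover
for p in((.488,.351),(.4903,.2915),(.495,.1716)): print(rel(o,(*p,.23),np.pi/2+.041),o['position'])
E
```

```text
(array([0.4947, 0.1711]), array([ 0.8453, -1.1957, -0.8765,  1.4739])) [155.1765 232.7075 219.4312 261.1997]
(array([0.4866, 0.2926]), array([ 1.2825, -0.2445, -1.3771,  0.1992])) [157.2512 345.6874 221.389  364.835 ]
(array([0.4841, 0.3528]), array([ 1.3218, -0.9172, -1.4008,  0.7439])) [158.7222 393.3067 222.7857 423.4594]
(array([-0.0383,  0.3124,  0.0018]), np.float64(0.0032268496944066914)) [0.4823 0.2568 0.2305]
(array([-0.0338,  0.114 ,  0.0018]), np.float64(0.0032268496944066914)) [0.4823 0.2568 0.2305]
(array([-0.0249, -0.2859,  0.0017]), np.float64(0.0032268496944066914)) [0.4823 0.2568 0.2305]
```

```bash
python3 - <<'E'
from lids import *
c,o=wrist('w2.png')
np.set_printoptions(precision=4,suppress=True)
a=cv2.imread('pics/w1.png',0)[130:235,220:440].astype(np.float32);b=cv2.imread('pics/w2.png',0)[130:235,220:440].astype(np.float32)
(dx,dy),q=cv2.phaseCorrelate(a,b,cv2.createHanningWindow((220,105),cv2.CV_32F));print('shift',dx,dy,q)
for b,x0 in(((154,233,220,259),(.495,.172)),((153,347,220,366),(.49,.2915)),((154,396,221,425),(.488,.351))):
    print(fitbox(c,np.array(b)+[dy,dx,dy,dx],x0,.05,.041)[0])
for z in(.01,.015): print([atz(c,(p[0]+dy,p[1]+dx),z)[:2] for p in[(134,226),(137,432),(224,427),(221,230)]])
print(o['position'],Rot.from_quat(o['tool_rot']).as_matrix(),o['time'],o['joint_velocities'])
E
```

```text
shift -2.355244448110369 2.6397065935925923 0.7636519839439863
[0.498  0.1684]
[0.49   0.2902]
[0.4874 0.3505]
[array([0.4435, 0.1323]), array([0.4318, 0.382 ]), array([0.5435, 0.3921]), array([0.5552, 0.135 ])]
[array([0.4431, 0.134 ]), array([0.4316, 0.3803]), array([0.5418, 0.3903]), array([0.5533, 0.1365])]
[0.4824 0.2567 0.2306] [[-0.9981 -0.0614 -0.0004]
 [-0.0614  0.9981  0.0001]
 [ 0.0004  0.0001 -1.    ]] 2.9333 [-0.0019  0.0009 -0.0037 -0.0028  0.0005 -0.0006]
```

```bash
python3 -m handwheel '[[-0.012,-0.1,0,0],[-0.024,-0.2,0,0],[-0.034,-0.295,0,0],[-0.034,-0.295,0.1,0],[-0.034,-0.295,0.22,0],[-0.034,-0.295,0.34,0],[-0.034,-0.295,0.44,0],[-0.034,-0.295,0.5,0],[-0.034,-0.295,0.535,0],[-0.034,-0.295,0.535,0]]' 46 15; python3 -m handwheel '[[0,0,0,0],[0,0,0,0],[0,0,0,0],[0,0,0,0],[0,0,0,0],[0,0,0,0]]' 5 15
```

```text
time: 3.82
position: [0.4973, 0.1681, 0.0681]
tool_rot: [-0.03, 1.0, -0.0, -0.002]
ft_force: [-0.3, 0.9, 1.1]
grip_width: 0.0401
grip_force: 0.0
time: 4.32
position: [0.4995, 0.1677, 0.0709]
tool_rot: [-0.029, 1.0, 0.0, 0.001]
ft_force: [-0.2, -0.3, 3.4]
grip_width: 0.0139
grip_force: 15.0
```

```bash
python3 -m handwheel '[[0,0,-0.05,0],[0,0,-0.15,0],[0,0,-0.28,0],[0,0,-0.42,0],[0,0,-0.56,0],[-0.005,-0.1,-0.56,0],[-0.01,-0.23,-0.56,0],[-0.02,-0.36,-0.56,0],[-0.025,-0.49,-0.56,0],[-0.027,-0.62,-0.56,0],[-0.027,-0.7,-0.56,0]]'; python3 -m handwheel '[[0,-0.13,0,-0.01],[-0.01,-0.26,0,-0.02],[-0.02,-0.39,0,-0.025],[-0.027,-0.5,0,-0.025],[-0.027,-0.6,0,-0.025],[-0.027,-0.6,0,-0.025],[-0.027,-0.6,0,-0.025],[-0.027,-0.6,0,-0.025],[-0.027,-0.6,0,-0.025]]'
python3 - <<'E'
from h import *
c,o=wrist('w3.png');print(o['time'],o['position'],o['joint_velocities'],o['grip_width'])
E
```

```text
time: 5.23
position: [0.5197, -0.0451, 0.2384]
tool_rot: [-0.029, 1.0, -0.001, 0.001]
ft_force: [0.2, 0.7, -0.9]
grip_width: 0.0138
grip_force: 15.0
time: 5.98
position: [0.5376, -0.2192, 0.2379]
tool_rot: [-0.108, 0.994, 0.001, -0.0]
ft_force: [0.2, 0.3, -0.2]
grip_width: 0.0136
grip_force: 15.0
5.9833 [ 0.53755938 -0.21921563  0.23791738] [ 0.0091363  -0.00261724 -0.00110099 -0.0027041  -0.00266031 -0.00179592] 0.013640528962931654
```

View pics/w3.png

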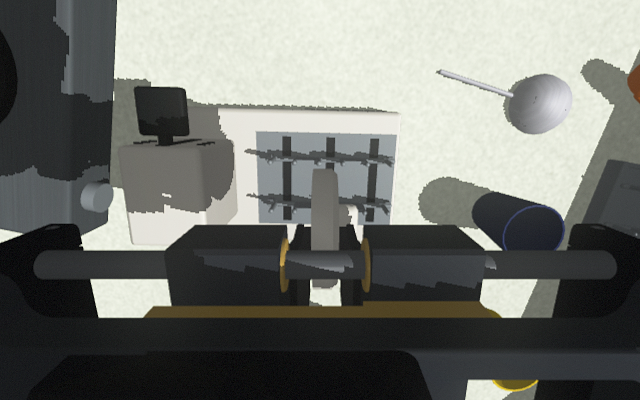

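The picture shows the dryer tray at columns 255-395, the pin rows near rows 155 and 200, the lever pad at (110,160), and the lid held in the gripper. I'll zoom in on the pins.

```bash
python3 - <<'E'
from h import *
a=cv2.imread('pics/w3.png')[80:245,120:410]
cv2.imwrite('pics/w3c.png',cv2.resize(a,(800,455),interpolation=cv2.INTER_CUBIC))
E
```

```text
(no output)
```

View pics/w3c.png

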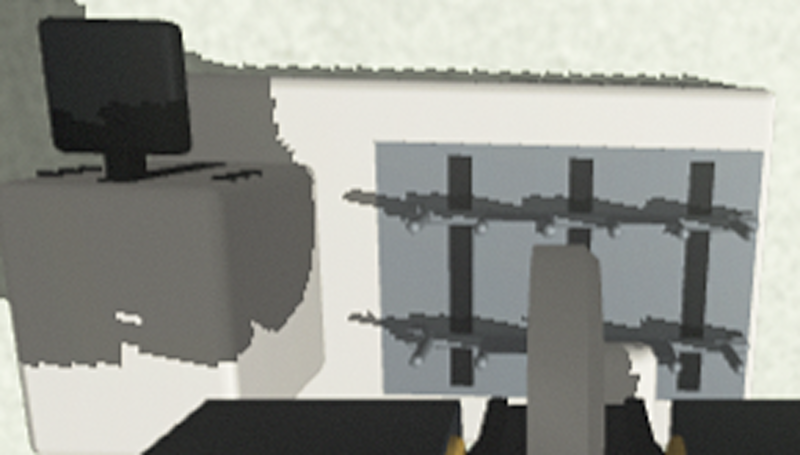

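```bash
cat > dry.py <<'E'
from lids import *
np.set_printoptions(precision=4,suppress=True)
c,o=wrist('w4.png');print(o['position'],o['time'])
pc=lambda x,y:np.array([80+y/2.759,120+x/2.759])
top=[(415,225),(481,227),(548,228),(614,230),(683,232),(745,232)]
bot={0:(418,362),1:(483,365)}
def model(v,i,s):
    y=[0,0,.05,.05,.1,.1][i]+(-1)**(i+1)*v[4];x=.026*s
    return proj(c,np.array([v[0]+x*np.cos(v[2])-y*np.sin(v[2]),v[1]+x*np.sin(v[2])+y*np.cos(v[2]),v[3]]))
def f(v): return np.ravel([np.subtract(model(v,i,-1),pc(*p)) for i,p in enumerate(top)]+[np.subtract(model(v,i,1),pc(*p)) for i,p in bot.items()])
r=least_squares(f,[.54,-.27,.21,.075,.0125],x_scale=[.01,.01,.1,.01,.001]);v=r.x
print('place0',v,r.fun)
for k in range(3): print(k,v[0]-.05*k*np.sin(v[2]),v[1]+.05*k*np.cos(v[2]))
for n,p,z in(('corner',(770,92),.04),('colL',(5,183),.14),('colR',(217,190),.14),('pad1',(40,20),.13),('pad2',(180,20),.13),('pad3',(190,152),.13),('pad4',(55,152),.13),('b0',(460,155),.04),('b0',(460,385),.04),('b2',(702,162),.04),('b2',(690,388),.04)): print(n,atz(c,pc(*p),z))
E
python3 dry.py
```

```text
[ 0.5377 -0.2191  0.238 ] 6.0333
place0 [ 0.5492 -0.261   0.2031  0.0807  0.0122] [ 0.8753 -0.1954  0.4856 -0.3928  0.4744  0.1816  0.0843 -0.0415 -0.2898
 -0.219   0.0447  0.982  -0.4836  0.2334 -1.2616 -0.5604]
0 0.5492018720243775 -0.2609860018346662
1 0.5391142183390337 -0.2120141809258561
2 0.5290265646536899 -0.163042360017046
corner [ 0.4481 -0.1529  0.04  ]
colL [ 0.5288 -0.391   0.14  ]
colR [ 0.5172 -0.3291  0.14  ]
pad1 [ 0.4805 -0.3896  0.13  ]
pad2 [ 0.4716 -0.3492  0.13  ]
pad3 [ 0.5093 -0.3423  0.13  ]
pad4 [ 0.5182 -0.3828  0.13  ]
b0 [ 0.4999 -0.2709  0.04  ]
b0 [ 0.5982 -0.2524  0.04  ]
b2 [ 0.4811 -0.1726  0.04  ]
b2 [ 0.5776 -0.1526  0.04  ]
```

```bash
python3 -m handwheel '[[-0.006,0.1,0,0.0026],[-0.012,0.189,0,0.0026],[-0.012,0.189,0.1,0.0026],[-0.012,0.189,0.2,0.0026],[-0.012,0.189,0.25,0.0026],[-0.012,0.189,0.25,0.0026],[-0.012,0.189,0.25,0.0026],[-0.012,0.189,0.25,0.0026],[-0.012,0.189,0.25,0.0026]]'; python3 -c "
from h import *
o=robot.get_obs();print(o['position'],rel(o,(.529,-.163,.1),np.pi/2+.2))"
```

```text
time: 6.83
position: [0.5306, -0.1649, 0.1646]
tool_rot: [-0.1, 0.995, -0.001, 0.001]
ft_force: [0.4, -0.0, -0.5]
grip_width: 0.0136
grip_force: 15.0
[ 0.53057951 -0.16492248  0.164592  ] (array([0.0044, 0.0078, 0.2153]), np.float64(3.539346438652793e-05))
```

```bash
python3 -m handwheel '[[0.005,0.007,0,0],[0.005,0.007,0.05,0],[0.005,0.007,0.1,0],[0.005,0.007,0.14,0],[0.005,0.007,0.17,0],[0.005,0.007,0.19,0],[0.005,0.007,0.205,0],[0.005,0.007,0.213,0],[0.005,0.007,0.213,0],[0.005,0.007,0.213,0]]'
```

```text
time: 7.67
position: [0.5308, -0.1628, 0.1014]
tool_rot: [-0.099, 0.995, -0.001, 0.004]
ft_force: [2.8, 2.7, 6.9]
grip_width: 0.0139
grip_force: 15.0
```

```bash
python3 -m handwheel '[[0,0,0,0],[0,0,0,0],[0,0,0,0],[0,0,-0.05,0],[0,0,-0.15,0],[0,0,-0.28,0],[0,0,-0.4,0],[-0.05,-0.08,-0.46,0],[-0.05,-0.08,-0.46,0],[-0.05,-0.08,-0.46,0]]' 34; python3 - <<'E'
from lids import *
np.set_printoptions(precision=4,suppress=True)
c,o=wrist('w5.png');print(o['position'],o['time'],o['tool_rot'])
print(box(c,rim(.529,-.163,.2,.077)))
for r in vision.outline_of('wrist','lid_a_centre'):
    ys,xs=np.where(r['mask']);print(r['conf'],r['point'],ys.min(),xs.min(),ys.max(),xs.max())
im=c['frame'][80:245,120:420];cv2.imwrite('pics/w5c.png',cv2.resize(im[:,:,::-1],(750,412)))
print(rel(o,(.490,.2908,.24),np.pi/2+.05))
E
```

```text
time: 8.5
position: [0.5481, -0.1847, 0.2384]
tool_rot: [-0.099, 0.995, -0.001, 0.001]
ft_force: [0.1, 0.3, -1.0]
grip_width: 0.0293
grip_force: 0.0
[ 0.5481 -0.1847  0.2384] 8.5 [-0.0992  0.9951 -0.0012  0.0015]
[135.4539 340.0594 204.8019 358.6885]
(array([-0.1231,  1.5921, -0.0093]), np.float64(0.023684327150955628))
```

View pics/w5c.png

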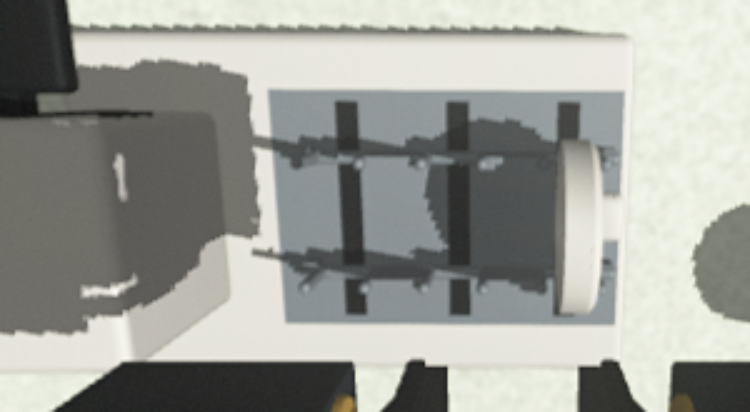

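Lid 1 stands upright in place 2 (crop columns 555-605, i.e. image 342-362; predicted 340-359). Next is the lid at rack +30.

```bash
python3 -m handwheel '[[-0.02,0.13,0,0.01],[-0.03,0.26,0,0.02],[-0.04,0.39,0,0.0237],[-0.05,0.52,0,0.0237],[-0.06,0.65,0,0.0237],[-0.06,0.8,0,0.0237],[-0.06,0.8,0,0.0237]]' 46; python3 - <<'E'
from h import *
o=robot.get_obs();print(o['position'],rel(o,(.490,.2908,.24),np.pi/2+.05),rel(o,(.490,.2908,.071),np.pi/2+.05))
E
```

```text
time: 9.18
position: [0.512, 0.0619, 0.2351]
tool_rot: [-0.028, 1.0, 0.002, -0.004]
ft_force: [-0.7, -0.6, -0.9]
grip_width: 0.04
grip_force: 0.0
[0.51203626 0.06185356 0.23508975] (array([ 0.0304,  0.7661, -0.0128]), np.float64(0.0010266271538022663)) (array([0.026 , 0.7637, 0.5505]), np.float64(0.0010266271538022663))
```

```bash
python3 -m handwheel '[[0.01,0.13,0,0.001],[0.015,0.26,0,0.001],[0.02,0.39,0,0.001],[0.025,0.52,0,0.001],[0.028,0.65,0,0.001],[0.028,0.76,0.1,0.001],[0.028,0.766,0.2,0.001],[0.028,0.766,0.25,0.001],[0.028,0.766,0.25,0.001],[0.028,0.766,0.25,0.001],[0.028,0.766,0.25,0.001]]'; python3 - <<'E'
from h import *
o=robot.get_obs();print(o['position'],rel(o,(.490,.2908,.071),np.pi/2+.05))
E
```

```text
time: 10.1
position: [0.4971, 0.2841, 0.1623]
tool_rot: [-0.022, 1.0, -0.0, -0.0]
ft_force: [0.1, 0.3, -0.3]
grip_width: 0.0402
grip_force: 0.0
[0.4971369  0.28406874 0.16230455] (array([0.0227, 0.0235, 0.3043]), np.float64(-0.0009480811747423776))
```

```bash
python3 -m handwheel '[[0.023,0.0235,0,0],[0.023,0.0235,0.08,0],[0.023,0.0235,0.17,0],[0.023,0.0235,0.24,0],[0.023,0.0235,0.28,0],[0.023,0.0235,0.304,0],[0.023,0.0235,0.304,0]]'; python3 -m handwheel '[[0,0,0,0],[0,0,0,0],[0,0,0,0],[0,0,0,0],[0,0,0,0]]' 5 15;  python3 -m handwheel '[[0,0,-0.05,0],[0,0,-0.15,0],[0,0,-0.28,0],[0,0,-0.42,0],[0,0,-0.56,0],[-0.02,-0.1,-0.56,0],[-0.03,-0.23,-0.56,0],[-0.04,-0.36,-0.56,0],[-0.05,-0.49,-0.56,0],[-0.06,-0.62,-0.56,0],[-0.07,-0.75,-0.56,0],[-0.07,-0.85,-0.56,0],[-0.07,-0.85,-0.56,0]]'; python3 - <<'E'
from h import *
o=robot.get_obs();print(o['position'],rel(o,(.5385,-.211,.24),np.pi/2+.2))
E
```

```text
time: 10.68
position: [0.4894, 0.2911, 0.0706]
tool_rot: [-0.022, 1.0, -0.0, -0.001]
ft_force: [-0.1, 0.5, 0.1]
grip_width: 0.04
grip_force: 0.0
time: 11.1
position: [0.4902, 0.2914, 0.0717]
tool_rot: [-0.022, 1.0, 0.0, 0.001]
ft_force: [0.5, -1.0, -0.1]
grip_width: 0.0145
grip_force: 1.0
time: 12.18
position: [0.523, 0.0322, 0.2393]
tool_rot: [-0.02, 1.0, -0.001, 0.001]
ft_force: [0.4, -0.8, -1.1]
grip_width: 0.0138
grip_force: 15.0
[0.52301665 0.03215673 0.23927035] (array([-1.980e-02, -8.119e-01, -1.000e-04]), np.float64(-0.02559709618930546))
```

```bash
python3 -m handwheel '[[-0.005,-0.13,0,-0.01],[-0.01,-0.26,0,-0.02],[-0.015,-0.39,0,-0.0256],[-0.02,-0.52,0,-0.0256],[-0.02,-0.65,0,-0.0256],[-0.02,-0.77,0,-0.0256],[-0.02,-0.812,0.1,-0.0256],[-0.02,-0.812,0.2,-0.0256],[-0.02,-0.812,0.25,-0.0256],[-0.02,-0.812,0.25,-0.0256],[-0.02,-0.812,0.25,-0.0256],[-0.02,-0.812,0.25,-0.0256]]'; python3 - <<'E'
from h import *
o=robot.get_obs();print(o['position'],rel(o,(.5385,-.211,.1),np.pi/2+.2))
E
```

```text
time: 13.18
position: [0.5399, -0.2055, 0.1651]
tool_rot: [-0.103, 0.995, -0.001, 0.001]
ft_force: [0.5, -0.1, 1.3]
grip_width: 0.014
grip_force: 15.0
[ 0.53986573 -0.20553771  0.16507578] (array([ 0.0085, -0.0166,  0.2169]), np.float64(0.0009822248282155722))
```

```bash
python3 -m handwheel '[[0.008,-0.0165,0,0.001],[0.008,-0.0165,0.05,0.001],[0.008,-0.0165,0.1,0.001],[0.008,-0.0165,0.14,0.001],[0.008,-0.0165,0.17,0.001],[0.008,-0.0165,0.19,0.001],[0.008,-0.0165,0.205,0.001],[0.008,-0.0165,0.213,0.001],[0.008,-0.0165,0.213,0.001],[0.008,-0.0165,0.213,0.001]]'
```

```text
time: 14.02
position: [0.5383, -0.2113, 0.1012]
tool_rot: [-0.1, 0.995, -0.001, 0.001]
ft_force: [-0.6, 0.7, 5.0]
grip_width: 0.014
grip_force: 15.0
```

```bash
python3 -m handwheel '[[0,0,0,0],[0,0,0,0],[0,0,0,0],[0,0,-0.05,0],[0,0,-0.15,0],[0,0,-0.28,0],[0,0,-0.4,0],[-0.05,0,-0.46,0],[-0.05,0.03,-0.46,0],[-0.05,0.03,-0.46,0],[-0.05,0.03,-0.46,0]]' 32; python3 - <<'E'
from lids import *
np.set_printoptions(precision=4,suppress=True)
c,o=wrist('w6.png');print(o['position'],o['time'],o['tool_rot'])
print(box(c,rim(.529,-.162,.2,.077)),box(c,rim(.5385,-.211,.2,.077)))
print(rel(o,(.4877,.3508,.24),np.pi/2+.05))
E
```

```text
time: 14.93
position: [0.5491, -0.198, 0.2366]
tool_rot: [-0.1, 0.995, 0.001, -0.001]
ft_force: [-0.1, 0.1, -0.3]
grip_width: 0.0279
grip_force: 0.0
[ 0.5491 -0.198   0.2366] 14.9333 [-0.0999  0.995   0.001  -0.0015]
[138.3195 351.4665 207.7823 373.4473] [137.9169 304.5727 207.4219 320.6349]
(array([-0.163 ,  1.8336, -0.0076]), np.float64(0.02388670176774565))
```

View pics/w6.png

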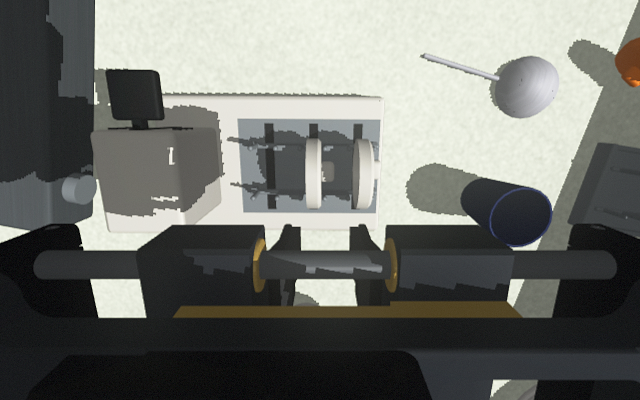

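Both lids are upright in places 1 and 2 (columns 305-321 and 353-374, as predicted). Now the third lid.

```bash
python3 -m handwheel '[[-0.02,0.13,0,0.01],[-0.03,0.26,0,0.02],[-0.04,0.39,0,0.0237],[-0.05,0.52,0,0.0237],[-0.06,0.65,0,0.0237],[-0.07,0.78,0,0.0237],[-0.08,0.9,0,0.0237],[-0.08,0.9,0,0.0237],[-0.08,0.9,0,0.0237]]' 46; python3 - <<'E'
from h import *
o=robot.get_obs();print(o['position'],rel(o,(.4877,.3508,.24),np.pi/2+.05))
E
```

```text
time: 15.73
position: [0.5189, 0.0718, 0.2364]
tool_rot: [-0.027, 1.0, -0.0, -0.002]
ft_force: [0.8, -0.2, 0.1]
grip_width: 0.04
grip_force: 0.0
[0.51890191 0.07180272 0.23635547] (array([ 0.0535,  0.9343, -0.0119]), np.float64(0.0006679469891667282))
```

```bash
python3 -m handwheel '[[0.01,0.13,0,0.001],[0.02,0.26,0,0.001],[0.03,0.39,0,0.001],[0.04,0.52,0,0.001],[0.045,0.65,0,0.001],[0.05,0.78,0,0.001],[0.052,0.9,0.1,0.001],[0.052,0.936,0.2,0.001],[0.052,0.936,0.25,0.001],[0.052,0.936,0.25,0.001],[0.052,0.936,0.25,0.001],[0.052,0.936,0.25,0.001]]'; python3 - <<'E'
from h import *
o=robot.get_obs();print(o['position'],rel(o,(.4877,.3508,.071),np.pi/2+.05))
E
```

```text
time: 16.73
position: [0.4923, 0.3487, 0.1634]
tool_rot: [-0.021, 1.0, -0.0, 0.0]
ft_force: [0.1, -0.4, 0.6]
grip_width: 0.0401
grip_force: 0.0
[0.49229909 0.34871907 0.16343417] (array([0.0153, 0.0076, 0.3081]), np.float64(-0.0012743313963198503))
```

```bash
python3 -m handwheel '[[0.0153,0.0076,0,0],[0.0153,0.0076,0.08,0],[0.0153,0.0076,0.17,0],[0.0153,0.0076,0.24,0],[0.0153,0.0076,0.28,0],[0.0153,0.0076,0.308,0],[0.0153,0.0076,0.308,0]]'; python3 -m handwheel '[[0,0,0,0],[0,0,0,0],[0,0,0,0],[0,0,0,0],[0,0,0,0],[0,0,0,0]]' 5 15;  python3 -m handwheel '[[0,0,-0.05,0],[0,0,-0.15,0],[0,0,-0.28,0],[0,0,-0.42,0],[0,0,-0.56,0],[-0.02,-0.1,-0.56,0],[-0.03,-0.23,-0.56,0],[-0.04,-0.36,-0.56,0],[-0.05,-0.49,-0.56,0],[-0.06,-0.62,-0.56,0],[-0.07,-0.75,-0.56,0],[-0.08,-0.87,-0.56,0],[-0.08,-0.95,-0.56,0],[-0.08,-0.95,-0.56,0],[-0.08,-0.95,-0.56,0]]'; python3 - <<'E'
from h import *
o=robot.get_obs();print(o['position'],rel(o,(.5485,-.260,.24),np.pi/2+.2))
E
```

```text
time: 17.32
position: [0.4861, 0.3514, 0.07]
tool_rot: [-0.022, 1.0, -0.0, -0.001]
ft_force: [-0.4, 0.4, 1.0]
grip_width: 0.0399
grip_force: 0.0
time: 17.82
position: [0.4867, 0.3516, 0.0712]
tool_rot: [-0.022, 1.0, -0.0, 0.0]
ft_force: [0.8, -2.9, 1.8]
grip_width: 0.0142
grip_force: 15.0
time: 19.07
position: [0.5228, 0.0672, 0.2387]
tool_rot: [-0.02, 1.0, 0.0, -0.0]
ft_force: [-0.1, -0.1, -0.7]
grip_width: 0.0138
grip_force: 15.0
[0.52279606 0.06718629 0.23871962] (array([-0.0413, -1.0932, -0.005 ]), np.float64(-0.02535752172081134))
```

```bash
python3 -m handwheel '[[-0.005,-0.13,0,-0.01],[-0.01,-0.26,0,-0.02],[-0.02,-0.39,0,-0.0254],[-0.03,-0.52,0,-0.0254],[-0.04,-0.65,0,-0.0254],[-0.041,-0.78,0,-0.0254],[-0.041,-0.9,0,-0.0254],[-0.041,-1,0,-0.0254],[-0.041,-1,0,-0.0254],[-0.041,-1,0,-0.0254],[-0.041,-1,0,-0.0254]]'; python3 - <<'E'
from h import *
o=robot.get_obs();print(o['position'],rel(o,(.5485,-.260,.165),np.pi/2+.2))
E
```

```text
time: 19.98
position: [0.5482, -0.2289, 0.2383]
tool_rot: [-0.102, 0.995, 0.001, -0.0]
ft_force: [0.4, -0.7, -0.5]
grip_width: 0.0139
grip_force: 15.0
[ 0.54818048 -0.22894689  0.23826858] (array([ 0.0198, -0.1021,  0.244 ]), np.float64(0.0007397877884689958))
```

```bash
python3 -m handwheel '[[0.02,-0.1021,0,0],[0.02,-0.1021,0.1,0],[0.02,-0.1021,0.2,0],[0.02,-0.1021,0.244,0],[0.02,-0.1021,0.244,0],[0.02,-0.1021,0.244,0],[0.02,-0.1021,0.244,0]]'; python3 - <<'E'
from h import *
o=robot.get_obs();print(o['position'],rel(o,(.5485,-.260,.1),np.pi/2+.2))
E
```

```text
time: 20.57
position: [0.5496, -0.2612, 0.1667]
tool_rot: [-0.103, 0.995, -0.001, 0.001]
ft_force: [0.1, 0.7, -0.7]
grip_width: 0.0138
grip_force: 15.0
[ 0.54964181 -0.26117707  0.16669218] (array([0.0033, 0.0049, 0.2223]), np.float64(0.0008679966751692889))
```

```bash
python3 -m handwheel '[[0.003,0.004,0,0.001],[0.003,0.004,0.05,0.001],[0.003,0.004,0.1,0.001],[0.003,0.004,0.14,0.001],[0.003,0.004,0.17,0.001],[0.003,0.004,0.19,0.001],[0.003,0.004,0.208,0.001],[0.003,0.004,0.219,0.001],[0.003,0.004,0.219,0.001],[0.003,0.004,0.219,0.001]]'; python3 -m handwheel '[[0,0,0,0],[0,0,0,0],[0,0,0,0],[0,0,-0.05,0],[0,0,-0.15,0],[0,0,-0.28,0],[0,0,-0.4,0],[-0.05,0,-0.46,0],[-0.05,0.06,-0.46,0],[-0.05,0.06,-0.46,0],[-0.05,0.06,-0.46,0],[-0.05,0.06,-0.46,0]]' 32; python3 - <<'E'
from lids import *
np.set_printoptions(precision=4,suppress=True)
c,o=wrist('w7.png');print(o['position'],o['time'],o['tool_rot'])
for p in((.529,-.162),(.5385,-.211),(.5485,-.26)):print(box(c,rim(*p,.2,.077)))
E
```

```text
time: 21.4
position: [0.547, -0.2615, 0.1004]
tool_rot: [-0.099, 0.995, -0.0, -0.0]
ft_force: [-2.2, -1.4, 4.3]
grip_width: 0.0136
grip_force: 15.0
time: 22.4
position: [0.558, -0.2404, 0.2367]
tool_rot: [-0.099, 0.995, 0.0, -0.001]
ft_force: [0.4, -0.8, -0.6]
grip_width: 0.0279
grip_force: 0.0
[ 0.558  -0.2404  0.2367] 22.4 [-0.0986  0.9951  0.0005 -0.0008]
[137.5933 388.8836 207.1373 420.2974]
[137.3091 346.0183 206.8744 366.4935]
[137.5123 297.4675 207.0619 315.0891]
```

View pics/w7.png

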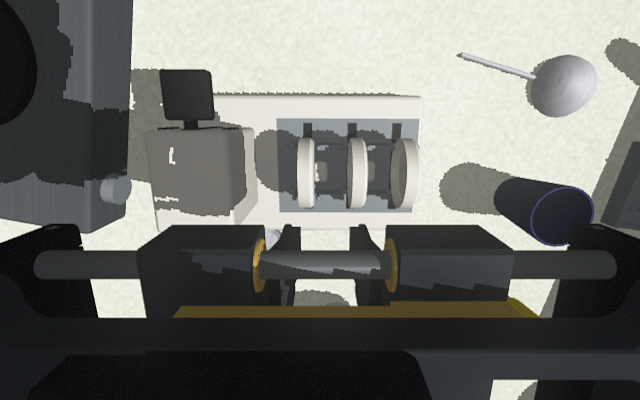

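All three lids stand in the places (columns 298-315, 346-366 and 391-418, as predicted). The lever pad shows at (69-120, 160-214). Next I measure it.

```bash
python3 - <<'E'
from lids import *
np.set_printoptions(precision=4,suppress=True)
c,o=wrist()
P=np.array([atz(c,p,.13) for p in((69,161),(69,211),(119,214),(121,165))]);print(P,P.mean(0))
L=P.mean(0)
print(rel(o,(*L[:2],.24),np.pi/2+.2))
E
```

```text
[[ 0.4791 -0.3888  0.13  ]
 [ 0.4713 -0.3497  0.13  ]
 [ 0.5095 -0.3432  0.13  ]
 [ 0.519  -0.3831  0.13  ]] [ 0.4947 -0.3662  0.13  ]
(array([ 0.289 , -0.369 , -0.0115]), np.float64(-0.0004583828097970623))
```

```bash
python3 -m handwheel '[[0.08,-0.1,0,0],[0.16,-0.2,0,0],[0.24,-0.3,0,0],[0.288,-0.37,0,0],[0.288,-0.37,0.1,0],[0.288,-0.37,0.2,0],[0.288,-0.37,0.27,0],[0.288,-0.37,0.27,0],[0.288,-0.37,0.27,0],[0.288,-0.37,0.27,0]]' 0 10; python3 - <<'E'
from h import *
o=robot.get_obs();print(o['position'],rel(o,(.495,-.366,.130),np.pi/2+.2))
E
```

```text
time: 23.33
position: [0.4962, -0.3672, 0.1574]
tool_rot: [-0.098, 0.995, -0.001, 0.0]
ft_force: [-0.2, 0.5, 0.7]
grip_width: 0.0001
grip_force: 0.0
[ 0.49617896 -0.36716095  0.15742237] (array([0.0032, 0.0047, 0.0914]), np.float64(-0.00046430390578220776))
```

Now down in steps: first to TCP 0.130 (about 8 mm of travel), reading the force.

```bash
python3 -m handwheel '[[0.003,0.004,0.03,0],[0.003,0.004,0.055,0],[0.003,0.004,0.055,0],[0.003,0.004,0.055,0]]'; python3 -m handwheel '[[0,0,0.018,0],[0,0,0.036,0],[0,0,0.036,0],[0,0,0.036,0]]'; python3 -m handwheel '[[0,0,0.02,0],[0,0,0.04,0],[0,0,0.06,0],[0,0,0.06,0],[0,0,0.06,0]]'
```

```text
time: 23.67
position: [0.4944, -0.365, 0.1401]
tool_rot: [-0.099, 0.995, 0.0, -0.0]
ft_force: [0.2, 0.8, 0.7]
grip_width: 0.0009
grip_force: 0.0
time: 24.0
position: [0.4951, -0.3657, 0.1303]
tool_rot: [-0.098, 0.995, -0.001, 0.001]
ft_force: [0.1, 1.7, 5.2]
grip_width: 0.0007
grip_force: 2.7
time: 24.42
position: [0.4952, -0.3658, 0.1129]
tool_rot: [-0.099, 0.995, -0.001, 0.001]
ft_force: [-0.5, 2.0, 10.3]
grip_width: 0.0007
grip_force: 4.6
```

```bash
python3 -m handwheel '[[0,0,0.012,0],[0,0,0.024,0],[0,0,0.034,0],[0,0,0.042,0],[0,0,0.042,0],[0,0,0.042,0],[0,0,0.042,0],[0,0,0.042,0]]'; python3 - <<'E'
from h import *
w,o=wrist();D=snap('side');f=D['frame'][:,:,::-1]
print(o['position'],o['ft_force'])
a=cv2.resize(f[230:350,280:440],(800,600),interpolation=cv2.INTER_CUBIC);cv2.imwrite('pics/end.png',a)
E
```

```text
time: 25.08
position: [0.4952, -0.3658, 0.101]
tool_rot: [-0.099, 0.995, -0.001, 0.001]
ft_force: [-1.9, 2.7, 10.6]
grip_width: 0.0008
grip_force: 5.5
[ 0.49516265 -0.36580046  0.10097832] [-1.87890849  2.74638045 10.62566367]
```

View pics/end.png

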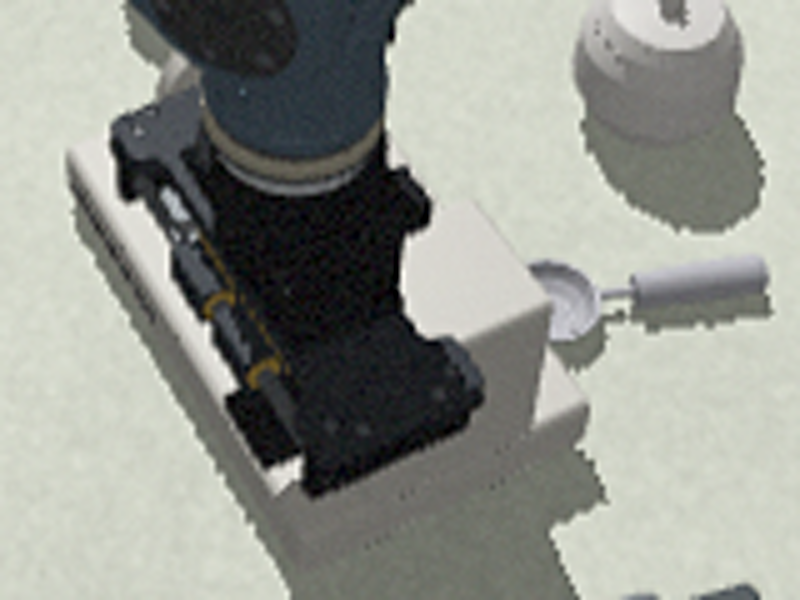

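The side view shows the closed fingers on the black pad (crop about (420,265)), with the gripper clear of the column. The 10.6 N push and 37 mm of travel fit the third position. I'll add 1 mm of margin, then hand in.

```bash
python3 -m handwheel '[[0,0,0.0035,0],[0,0,0.0035,0],[0,0,0.0035,0],[0,0,0.0035,0],[0,0,0.0035,0],[0,0,0.0035,0]]' && python3 -c "
from rig import job;print(job.hand_in())"
```

```text
time: 25.68
position: [0.4952, -0.3658, 0.1]
tool_rot: [-0.099, 0.995, -0.001, 0.001]
ft_force: [-2.1, 1.6, 11.2]
grip_width: 0.0006
grip_force: 5.6
the job is handed in; nothing more can be done
None
```

I handed the job in at about 26 s: the three lids stand in the dryer's three places, the saucer was left in the rack, and the fingers hold the lever about 38 mm down (11 N), just past its third position; the hand-in returned no verdict.

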